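# Snap a relay module onto the mounting rail

### The arm

A 6-joint arm with a two-finger parallel gripper is mounted at the origin on a cart in front of the work surface, level with it; the furniture and walls round the work are solid. World frame = base frame: x ahead of the robot, y to its left, z up, the work surface at z = 0. Lengths are in m, angles in degrees, forces in N, time in s.
With the tool pointing down it reaches from about 0.375 to 0.9 m from the base axis. Payload 3.1 kg.
Tool frame: the origin (TCP) lies midway between the tips of the shut fingers; the grasp point (between the pads) lies bot.hold_point_z behind it (bot.hold_point_z is the distance from the TCP to the grasp point, in m); z points along the fingers, y is the direction in which the jaws open and shut (so a half turn about z gives the same grasp; the last joint's range is limited). The gripper opens to 87 mm and grips with 3 to 60 N. Pads are 19 mm wide; open, the fingers measure 117 mm over their backs; the gripper's body (75 mm by 190 mm) begins 51 mm behind the grasp point.
Start: joints at [-74.685, 30.224, 82.088, -0, 67.689, -10.227], TCP at [0.27, -0.564, 0.223] pointing down, gripper open.
Joint ranges: [-176.69, 176.69], [-43.24, 126.21], [12.49, 139.97], [-82, 262], [0, 151.66], [-163.58, 163.58]. Speed limits (degrees/s): [159.86, 159.86, 180, 180, 180, 180].

### API

Orientations are given as a 3x3 rotation matrix whose columns are the frame's x, y, z axes.
In Python, from rig import bot, vision, hand_in gives the robot as it stands. The module is installed in compiled form; this text tells all that it offers.
- The arm moves only by the shell command python3 -m handwheel 'ROWS'. ROWS is JSON, a list of rows, each an object of numbers: "hand": the gripper's target within -1 to 1 (fully open at 1, half-way at 0, shut at -1); "dx", "dy", "dz": the shift along the world's x, y, z in cm; "wx", "wy", "wz": the turn, a rotation vector about the world's x, y, z in rad. In form: [{"hand": .., "dx": .., "dy": .., "dz": .., "wx": .., "wy": .., "wz": ..}, ...]. A call has 1 to 10 rows; each row shifts and turns the commanded pose from where the row before left it; what a row does not reach is not made up. A row lasts 1/10 s, in which the tool goes at most 50 mm and 8.59 degrees, less where a joint would pass 70% of its speed; a pose out of reach is approached as far as the arm can. A call with a gripper value outside its range is refused whole. The fingers move at their own pace and stop on an object; the grip force is fixed at half the most. Time passes only in rows, so rows that do not move let the fingers close. It gives the time, the measured TCP pose, the force and the opening at its end, in the units of the state.
- bot.read_state(): the state, without advancing time (a new reading comes with each control period).
- vision.capture(name): name is "scene" or "top" or "wrist"; returns (picture, depth): 400x640x3 uint8, red, green, blue; 400x640 float32, m along the optical axis (not along the pixel's ray), 0 where there is no reading.
- vision.get_calibration(name): a dict with "fx", "fy", "cx", "cy" (pixels), "k1" (the pictures are not rectified: a ray, as slopes to the right and down, at radius r is drawn at 1 + k1 r^2 times it, then the intrinsics apply), "rvec" (rotation vector, rad) and "tvec" (3), from world to camera coordinates, as OpenCV has them. Camera axes: x right, y down, z forward; pixel columns grow to the right and rows downward; lengths in m; the calibration is good to about 2 mm. A picture is of the moment at which its call begins: read the wrist's pose just before it. get_calibration takes no time and is no camera call; for the wrist camera it gives the pose at the moment of the call.
- hand_in(): hands the job in, once; it reports no verdict.
The state is a dict: "time_s": time; "joint_positions": joint angles; "qvel": joint speeds; "tau": joint torques, N m; "position": TCP position; "tcp_rot": TCP orientation; "force": force on the tool from outside, world axes, zero at the start; "moment": the same for the moment, N m; "opening": opening from 0.0 (shut) to 1.0 (fully open).
Only numpy, scipy, OpenCV 4.12 (cv2) and the standard library are available. Lean on these libraries where they do the work, as an engineer would, in place of code of your own. Each camera call takes 0.05 s, during which the arm holds its last target.

### The job

Fit the loose relay module on the free length of the mounting rail: tilt it, hook its fixed lip under the rail's edge farthest from the robot, then rock it down until its sprung foot clicks under the near edge. Be gentle, never force it against the rail; leave it seated level on the rail and let go, and leave the things lying around where they are.

Things in the scene. Friction and masses are not known exactly. Their poses are not given: they have to be found in the camera images.
- module_grip (a point): Centre of the grip block (nose) on the loose grey relay module (0.15-0.31 kg): 44 mm in x, 36 mm in y (grip it here), from 17 mm below to 16 mm above this point. z is up out of the module, x points from lip to foot, y runs along the rail once fitted. Under it the base, 84 by 36 mm, goes down to the seating face, 48 mm below this point. It starts upright on the bench, lip roughly away from the robot.
- module: The same module; origin in the middle of its seating face, which rests on the rail's top; axes as there. From x = -15 to +11 mm that face is relieved by 2 mm. The lip's leg, the foot and two fixed cheeks beside the foot (inner face x = +20.5 mm) hang 12 mm below it; the module stands on them at the start.
- module_lip (a point): Middle of the tip of the module's fixed lip: x = -14.5 mm, 6.5 mm below the seating face. The lip is 3 mm thick (5 to 8 mm below the seating face), 36 mm long in y, and points inwards (+x) from a leg whose inner face is at x = -18.5 mm; so 4 mm of it goes under the rail's edge. Axes as the module's.
- module_foot (a point): Tip of the sprung foot on the module's body at foot = 0: x = +14 mm, 5 mm below the seating face; 24 mm long in y. Its top is flat; underneath it is bevelled from the tip (1.5 mm thick there) outwards and down, so that pressing it on the rail's edge drives it outwards (+x). Axes as the module's.
- foot (a joint): How far the sprung foot is pushed outwards, in m: 0 = sprung home, 0.006 = its stop. The spring pushes 1.5 N at 0 and 250 N/m more; the foot must give about 4 mm to pass the rail's edge, then springs home by itself. Rocking the module down over it takes 3 to 8 N.
- plate_mid (a point): Centre of the upper face of the fixed aluminium back plate (130 x 250 x 4 mm) lying on the bench; z up, x across the rail towards the robot, y along the rail to the robot's right. On it stands a steel top-hat rail 240 mm along y, 35 mm wide, 20 mm high; its two edges (flanges) are 2.5 mm thick (17.5 to 20 mm above this point) and overhang 5 mm outwards.
- free_mid (a point): A point of the plate at rail-top height over the middle of the rail's free length (plate y = -16 mm), which runs 94 mm each way in y from an end clamp (35 mm high) to a module already fitted (85 mm high). The rail is screwed down in cross slots: its mid-line is parallel to y but up to 20 mm to either side of this point in x, not measured; feel for its edge. It does not shift. Axes as plate_mid.
- back_plate: The back plate with all it carries: rail, end clamp, fitted module. Origin under its centre, 4 mm below point plate_mid; axes as there.
- hv_plug: Orange plug, 40x85x45 mm, lying near the work; origin under its centre. Leave it alone.
- bearing_b: Ball bearing, 62 mm across, 16 mm high, lying near the work; origin under its centre. Leave it alone.
- spanner_17: Spanner, 232 mm long, 7 mm high, lying near the work; origin under its centre. Leave it alone.
There are look-alikes about, which are no part of the job. Leave any blue look-alike of the module alone.

How it is judged:
By the outcome, as a careful person would: the job done as asked, in the order asked, and still so for the second after the job is handed in, with the robot touching nothing.
It also fails if it takes over 45 s, if anything falls off the work surface, if the arm or the gripper's body presses on something with over 40 N, if the wrist force passes 120 N, or if a joint passes its speed limit or range.

## Working session

There is one attempt and no reset: what is moved stays moved. The work goes in short steps, Python scripts to look and compute and a shell command to move; the robot and the scene stay as the last step left them, time stands still between calls to the robot, and variables do not carry over. Pictures are saved under pics/ and viewed, and the job is handed in when it is done.

```bash
mkdir -p pics
cat > h.py <<'E'
import numpy as np, cv2
from rig import bot, vision
def snap(n,tag):
    c=vision.get_calibration(n); p,d=vision.capture(n)
    cv2.imwrite(f'pics/{tag}.png',cv2.cvtColor(p,cv2.COLOR_RGB2BGR)); np.savez(f'{tag}.npz',p=p,d=d,**{k:np.array(v) for k,v in c.items()})
def load(tag): return np.load(f'{tag}.npz')
def cloud(L):
    d=L['d'];h,w=d.shape;v,u=np.mgrid[:h,:w].astype(float)
    K=np.array([[L['fx'],0,L['cx']],[0,L['fy'],L['cy']],[0,0,1.]])
    n=cv2.undistortPoints(np.stack([u.ravel(),v.ravel()],1)[:,None],K,np.array([float(L['k1']),0,0,0])).reshape(h,w,2)
    P=np.dstack([n[...,0]*d,n[...,1]*d,d])
    R=cv2.Rodrigues(L['rvec'])[0]
    W=(P-L['tvec'].ravel())@R
    W[d<=0]=np.nan
    return W
E
python3 - <<'E'
from h import *
print(bot.read_state(),bot.hold_point_z)
snap('top','top0');snap('scene','sc0')
E
```

```text
{'time_s': 0.0, 'joint_positions': array([-7.46829779e+01,  3.02774349e+01,  8.21583735e+01,  1.02208745e-03,
        6.76880033e+01, -1.02259613e+01]), 'qvel': array([ 0.06850929, -0.11616593,  0.01009731,  0.11175561, -0.11542348,
        0.01476367]), 'tau': array([ 5.84028803e-04, -4.40039957e+01, -1.76591957e+01,  6.32832572e-02,
        5.82221069e-02, -1.64950793e-04]), 'position': array([ 0.26933725, -0.5631636 ,  0.22157702]), 'tcp_rot': array([[ 9.02265099e-01,  4.31181380e-01, -5.54910998e-04],
       [ 4.31181552e-01, -9.02262771e-01,  2.08852224e-03],
       [ 3.99856367e-04, -2.12366811e-03, -9.99997665e-01]]), 'force': array([-0.04629485, -0.42475524,  0.25037681]), 'moment': array([-0.06906847, -0.03770279,  0.03235447]), 'opening': 1.0022393959336624} 0.0187
```

View pics/top0.png

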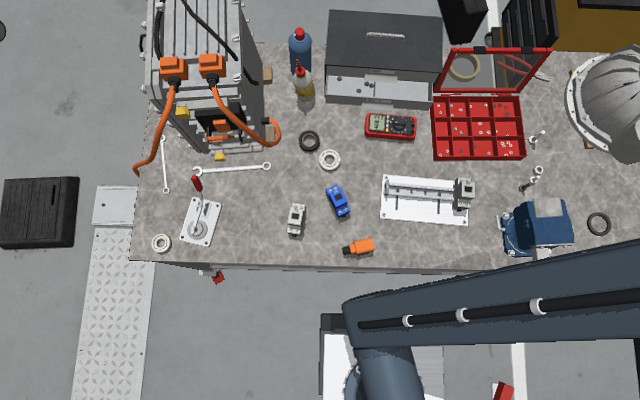

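View pics/sc0.png

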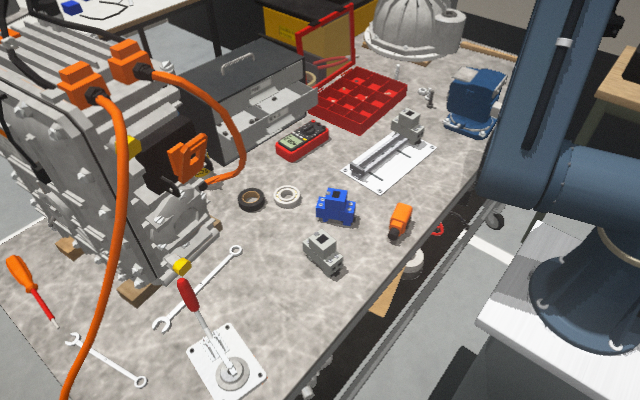

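Run:
```python
from h import *
L=load('top0');W=cloud(L);im=cv2.imread('pics/top0.png')
a=cv2.resize(im[150:280,270:490],None,fx=3.6,fy=3.6,interpolation=cv2.INTER_CUBIC);cv2.imwrite('pics/top0c.png',a)
for u,v in [(296,219),(296,208),(296,228),(425,190),(425,200),(425,215),(425,182),(384,190),(464,193),(338,200),(358,247)]: print(u,v,W[v,u].round(4))
np.set_printoptions(linewidth=250,suppress=True)
print((W[200:240:2,284:310:2,2]*1000).round(0))
print((W[170:226:2,420,:]*1000).round(0))
```

```text
296 219 [0.4463 0.2408 0.079 ]
296 208 [0.4764 0.2421 0.0775]
296 228 [0.4281 0.2427 0.0399]
425 190 [ 0.5545 -0.1231  0.0041]
425 200 [ 0.5251 -0.1225  0.0029]
425 215 [ 0.4799 -0.1198  0.009 ]
425 182 [ 0.5778 -0.1231  0.0068]
384 190 [ 0.5508 -0.004   0.0063]
464 193 [ 0.5279 -0.2078  0.085 ]
338 200 [0.5014 0.1301 0.0773]
358 247 [0.38   0.0727 0.0453]
[[ 1.  0. -2.  1. -3.  1.  5.  2.  3.  1. -0. -1.  0.]
 [ 6.  2.  2.  1. 44. -1.  1.  5.  6.  3.  2.  4.  2.]
 [ 2.  2. -1.  3. 43. 48. 48. 47. 43. 44. 44. -1.  0.]
 [ 1. -0.  2.  3. 47. 47. 45. 39. 50. nan 46.  2. -4.]
 [ 3. -2. -2. 80. 77. 77. 78. 78. 46. 43. 34. -1. -0.]
 [ 4. -0. -1. 77. 77. 75. 76. 81. 79. 75. 19. -1.  1.]
 [ 1.  6. -0. 78. 74. 79. 76. 78. 79. 73. 14.  2. -1.]
 [ 4.  1. 77. 78. 77. 78. 79. 82. 78. 64.  2. -0. -2.]
 [ 1.  1. 77. 79. 77. 76. 75. 80. 79. 49.  4. -1.  1.]
 [ 1.  4. 80. 78. 74. 77. 76. 75. 78. 38.  3.  0.  3.]
 [-0. -4. 81. 74. 78. 80. 79. 76. 75. 25.  5.  1. -2.]
 [-2. -2. 78. 78. 78. 76. 80. 76. 73.  0. -1.  1.  6.]
 [ 1.  4. 49. 54. 59. 66. 74. 79. 68.  0.  2.  0.  1.]
 [ 1. -1. 47. 44. 47. 45. 
[... 248 characters left out ...]

 [ 1. -2.  3.  1. -0.  2.  1.  3.  2. nan  2.  1.  2.]
 [ 2. -0.  2.  0. -1. -1.  0. -0.  3. -2.  2.  3.  1.]]
[[ 615. -111.    3.]
 [ 609. -111.    2.]
 [ 603. -110.    4.]
 [ 597. -110.    2.]
 [ 590. -109.    5.]
 [ 583. -109.    7.]
 [ 578. -109.    3.]
 [ 572. -109.    6.]
 [ 561. -104.   23.]
 [ 558. -107.   12.]
 [ 552. -107.   11.]
 [ 547. -107.   10.]
 [ 538. -104.   20.]
 [ 531. -103.   25.]
 [ 530. -108.    5.]
 [ 524. -108.    5.]
 [ 518. -107.    8.]
 [ 512. -107.    6.]
 [ 507. -108.    3.]
 [ 501. -107.    4.]
 [ 494. -105.   11.]
 [ 489. -107.    5.]
 [ 483. -106.    7.]
 [ 477. -106.    8.]
 [ 472. -106.    4.]
 [ 466. -106.    5.]
 [ 460. -107.    3.]
 [ 455. -107.    0.]]
```

View pics/top0c.png

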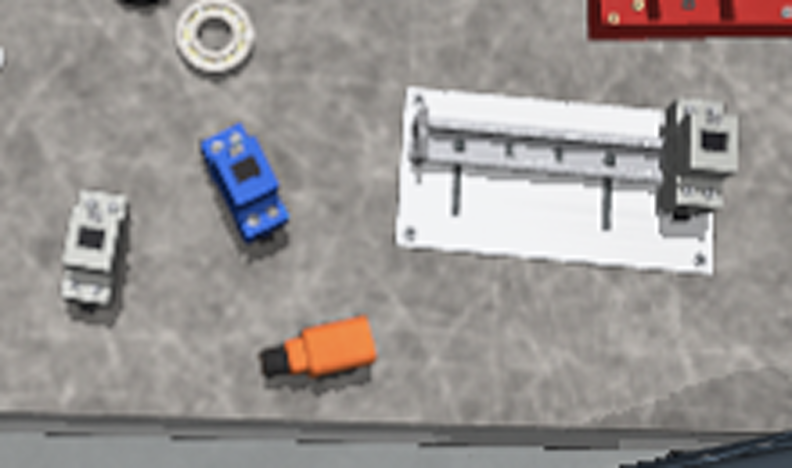

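Run:
```python
from h import *
for t in ['top0','sc0']:
    W=cloud(load(t)).reshape(-1,3)
    m=(abs(W[:,0]-.45)<.06)&(abs(W[:,1]-.242)<.045)&(W[:,2]>.0)
    P=W[m]
    for lo,hi in [(.072,.083),(.038,.05)]:
        Q=P[(P[:,2]>lo)&(P[:,2]<hi)]
        print(t,lo,len(Q),np.median(Q,0).round(4),cv2.minAreaRect((Q[:,:2]*1000).astype(np.float32)))
    m=(abs(W[:,0]-.53)<.09)&(abs(W[:,1]+.11)<.15)&(W[:,2]>-.0)
    P=W[m]
    Q=P[(P[:,2]<.009)];print('plate',len(Q),np.median(Q,0),cv2.minAreaRect((Q[:,:2]*1000).astype(np.float32)))
    Q=P[(P[:,2]>.076)];print('fitted',len(Q),np.median(Q,0),cv2.minAreaRect((Q[:,:2]*1000).astype(np.float32)))
L=load('top0')
R=cv2.Rodrigues(L['rvec'])[0];C=-R.T@L['tvec'].ravel();K=np.array([[L['fx'],0,L['cx']],[0,L['fy'],L['cy']],[0,0,1.]])
def px(u,v,z):
    u,v=270+u/3.6,150+v/3.6
    n=cv2.undistortPoints(np.array([[[u,v]]],float),K,np.array([float(L['k1']),0,0,0])).ravel()
    d=R.T@np.array([n[0],n[1],1]);return (C+d*(z-C[2])/d[2]).round(4)
for c in [(407,87),(712,273),(396,244)]: print('plate',px(*c,.004))
for c in [(74,216),(117,222),(66,267),(107,273)]: print('nose',px(*c,.076))
for c in [(426,124),(665,140),(428,166),(660,183)]: print('rail',px(*c,.024))
print(C)
```

```text
top0 0.072 221 [0.4551 0.245  0.0773] ((456.5487060546875, 245.513427734375), (35.79313278198242, 44.33799743652344), 81.74620056152344)
top0 0.038 176 [0.4326 0.245  0.0447] ((456.3898620605469, 245.59207153320312), (36.070648193359375, 84.14553833007812), 81.55824279785156)
plate 4267 [ 0.5104607  -0.0964142   0.00404363] ((529.9196166992188, -110.3438720703125), (179.9514923095703, 299.1901550292969), 0.03918956220149994)
fitted 232 [ 0.5369693  -0.21538156  0.08839281] ((538.3812866210938, -216.61807250976562), (35.79597091674805, 41.72439193725586), 87.16444396972656)
sc0 0.072 352 [0.4532 0.2477 0.0765] ((453.8414306640625, 245.4385223388672), (38.01461410522461, 45.20294189453125), 82.75418090820312)
sc0 0.038 305 [0.4291 0.256  0.0444] ((454.1900634765625, 246.05918884277344), (37.13202667236328, 84.67325592041016), 82.57315063476562)
plate 3682 [ 0.50850342 -0.08365284  0.00376477] ((529.989501953125, -109.92280578613281), (179.9119415283203, 299.6714782714844), 0.014659727923572063)
fitted 215 [ 0.53668722 -0.20839086  0.08807154] ((538.2373046875, -214.8174591064453), (39.16946792602539, 44.60374069213867), 86.74849700927734)
plate [ 0.599  -0.0019  0.004 ]
plate [ 0.4526 -0.2422  0.004 ]
plate [0.4694 0.0076 0.004 ]
nose [0.4709 0.2566 0.076 ]
nose [0.4672 0.2244 0.076 ]
nose [0.4323 0.2608 0.076 ]
nose [0.4287 0.2303 0.076 ]
rail [ 0.5629 -0.0139  0.024 ]
rail [ 0.5549 -0.2031  0.024 ]
rail [ 0.5287 -0.0152  0.024 ]
rail [ 0.5198 -0.1976  0.024 ]
[0.25925851 0.15915302 1.13431718]
```

```bash
python3 -m handwheel '[{"hand":1,"dx":1.9,"dy":3.5,"dz":0,"wz":-0.058},{"hand":1,"dx":1.9,"dy":3.5,"dz":0,"wz":-0.058},{"hand":1,"dx":1.9,"dy":3.5,"dz":0,"wz":-0.058},{"hand":1,"dx":1.9,"dy":3.5,"dz":0,"wz":-0.058},{"hand":1,"dx":1.9,"dy":3.5,"dz":0,"wz":-0.058},{"hand":1,"dx":1.9,"dy":3.5,"dz":0,"wz":-0.058},{"hand":1,"dx":1.9,"dy":3.5,"dz":0,"wz":-0.058},{"hand":1,"dx":1.9,"dy":3.5,"dz":0,"wz":-0.058},{"hand":1,"dx":1.9,"dy":3.5,"dz":0,"wz":-0.058},{"hand":1,"dx":1.4,"dy":3.5,"dz":0,"wz":-0.058}]'
```

```text
invalid input
```

```bash
python3 -m handwheel '[{"hand":1,"dx":1.9,"dy":3.5,"dz":0,"wx":0,"wy":0,"wz":-0.058},{"hand":1,"dx":1.9,"dy":3.5,"dz":0,"wx":0,"wy":0,"wz":-0.058},{"hand":1,"dx":1.9,"dy":3.5,"dz":0,"wx":0,"wy":0,"wz":-0.058},{"hand":1,"dx":1.9,"dy":3.5,"dz":0,"wx":0,"wy":0,"wz":-0.058},{"hand":1,"dx":1.9,"dy":3.5,"dz":0,"wx":0,"wy":0,"wz":-0.058},{"hand":1,"dx":1.9,"dy":3.5,"dz":0,"wx":0,"wy":0,"wz":-0.058},{"hand":1,"dx":1.9,"dy":3.5,"dz":0,"wx":0,"wy":0,"wz":-0.058},{"hand":1,"dx":1.9,"dy":3.5,"dz":0,"wx":0,"wy":0,"wz":-0.058},{"hand":1,"dx":1.9,"dy":3.5,"dz":0,"wx":0,"wy":0,"wz":-0.058},{"hand":1,"dx":1.4,"dy":3.5,"dz":0,"wx":0,"wy":0,"wz":-0.058}]'
```

```text
time_s: 1.1
position: [0.4553, -0.2124, 0.2224]
tcp_rot: [[0.991, -0.136, 0.0], [-0.136, -0.991, 0.0], [0.0, -0.0, -1.0]]
force: [0.4, -0.2, 0.7]
opening: 0.998
```

```bash
python3 -m handwheel '[{"hand":1,"dx":2,"dy":4,"dz":0,"wx":0,"wy":0,"wz":0},{"hand":1,"dx":2,"dy":4,"dz":0,"wx":0,"wy":0,"wz":0},{"hand":1,"dx":0,"dy":2.5,"dz":0,"wx":0,"wy":0,"wz":0},{"hand":1,"dx":0,"dy":0,"dz":0,"wx":0,"wy":0,"wz":0}]'
python3 - <<'E'
from h import *
snap('wrist','w1')
E
```

```text
time_s: 1.5
position: [0.4937, -0.1054, 0.222]
tcp_rot: [[0.992, -0.129, -0.002], [-0.129, -0.992, 0.002], [-0.003, -0.002, -1.0]]
force: [-0.4, -0.2, 0.2]
opening: 1.002
```

View pics/w1.png

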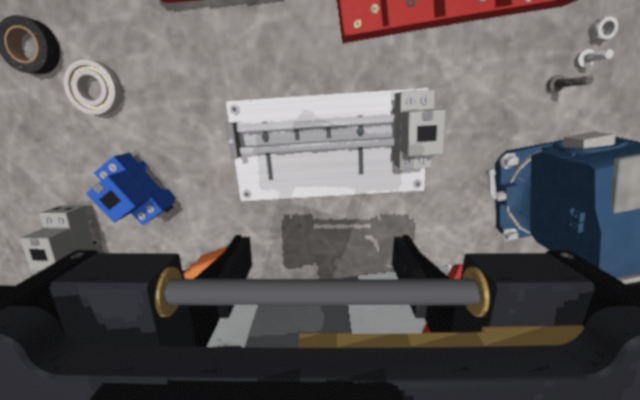

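```bash
python3 - <<'E'
from h import *
im=cv2.imread('pics/w1.png')
cv2.imwrite('pics/w1c.png',cv2.resize(im[80:210,220:450],None,fx=3.4,fy=3.4,interpolation=cv2.INTER_CUBIC))
E
python3 -m handwheel '[{"hand":1,"dx":0,"dy":3.9,"dz":0,"wx":0,"wy":0,"wz":-0.01},{"hand":1,"dx":-0.5,"dy":3.9,"dz":-1,"wx":0,"wy":0,"wz":0},{"hand":1,"dx":-0.5,"dy":3.9,"dz":-1,"wx":0,"wy":0,"wz":0},{"hand":1,"dx":-0.5,"dy":3.9,"dz":-1,"wx":0,"wy":0,"wz":0},{"hand":1,"dx":-0.5,"dy":3.9,"dz":-1,"wx":0,"wy":0,"wz":0},{"hand":1,"dx":-0.5,"dy":3.9,"dz":-1,"wx":0,"wy":0,"wz":0},{"hand":1,"dx":-0.5,"dy":3.9,"dz":-1,"wx":0,"wy":0,"wz":0},{"hand":1,"dx":-0.5,"dy":3.9,"dz":-1,"wx":0,"wy":0,"wz":0},{"hand":1,"dx":-0.5,"dy":3.9,"dz":0,"wx":0,"wy":0,"wz":0},{"hand":1,"dx":0,"dy":0,"dz":0,"wx":0,"wy":0,"wz":0}]'
```

```text
time_s: 2.55
position: [0.4546, 0.2446, 0.1521]
tcp_rot: [[0.99, -0.14, 0.0], [-0.14, -0.99, 0.001], [0.0, -0.001, -1.0]]
force: [-0.2, -0.7, 0.1]
opening: 1.001
```

View pics/w1c.png

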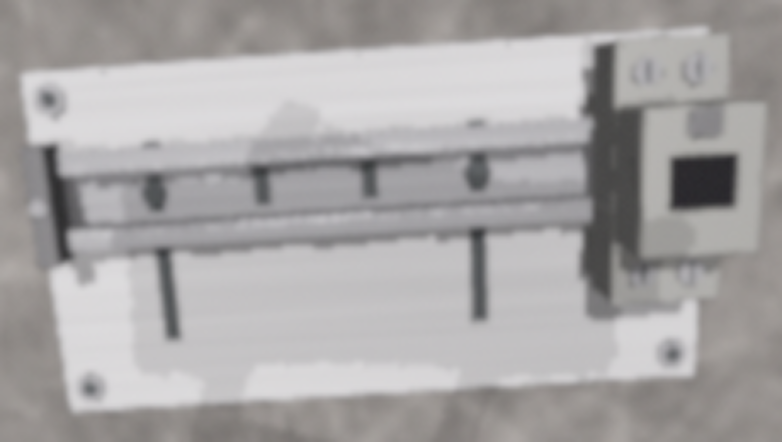

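```bash
python3 - <<'E'
from h import *
L=load('w1')
R=cv2.Rodrigues(L['rvec'])[0];C=-R.T@L['tvec'].ravel();K=np.array([[L['fx'],0,L['cx']],[0,L['fy'],L['cy']],[0,0,1.]])
def px(u,v,z):
    u,v=220+u/3.4,80+v/3.4
    n=cv2.undistortPoints(np.array([[[u,v]]],float),K,np.array([float(L['k1']),0,0,0])).ravel()
    d=R.T@np.array([n[0],n[1],1]);return (C+d*(z-C[2])/d[2]).round(4)
for c in [(22,73),(72,410),(695,376)]: print('plate',px(*c,.004))
for c in [(60,149),(590,121),(70,252),(590,219)]: print('rail',px(*c,.024))
for c in [(60,178),(590,148),(70,228),(590,198)]: print('railin',px(*c,.024))
print(C)
E
python3 -m handwheel '[{"hand":1,"dx":0,"dy":0,"dz":-3,"wx":0,"wy":0,"wz":0},{"hand":1,"dx":0,"dy":0,"dz":-3,"wx":0,"wy":0,"wz":0},{"hand":1,"dx":0,"dy":0,"dz":-2,"wx":0,"wy":0,"wz":0},{"hand":1,"dx":0,"dy":0,"dz":-2,"wx":0,"wy":0,"wz":0},{"hand":1,"dx":0,"dy":0,"dz":-1,"wx":0,"wy":0,"wz":0},{"hand":1,"dx":0,"dy":0,"dz":0,"wx":0,"wy":0,"wz":0},{"hand":1,"dx":0,"dy":0,"dz":0,"wx":0,"wy":0,"wz":0}]'
python3 - <<'E'
from h import *
snap('wrist','w2')
E
```

```text
plate [0.5994 0.0007 0.004 ]
plate [0.4707 0.0097 0.004 ]
plate [ 0.4526 -0.2391  0.004 ]
rail [ 0.5715 -0.0131  0.024 ]
rail [ 0.5567 -0.1985  0.024 ]
rail [ 0.5354 -0.0089  0.024 ]
rail [ 0.5228 -0.1965  0.024 ]
railin [ 0.5617 -0.0109  0.024 ]
railin [ 0.5476 -0.198   0.024 ]
railin [ 0.5439 -0.0107  0.024 ]
railin [ 0.5302 -0.197   0.024 ]
[ 0.57682651 -0.11546975  0.38416936]
time_s: 3.25
position: [0.4553, 0.2415, 0.0429]
tcp_rot: [[0.989, -0.145, 0.001], [-0.145, -0.989, 0.0], [0.001, -0.0, -1.0]]
force: [1.1, 0.3, -0.0]
opening: 1.001
```

View pics/w2.png

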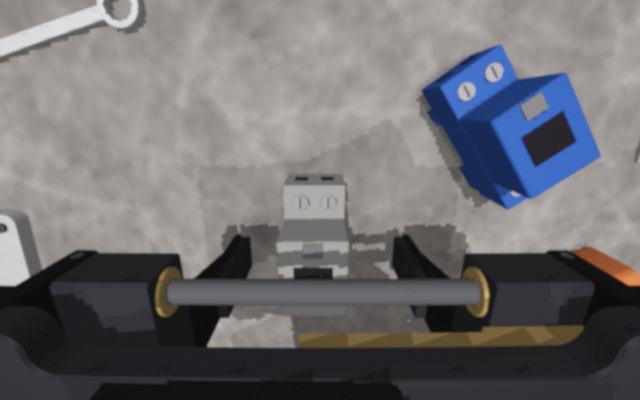

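```bash
python3 -m handwheel '[{"hand":-1,"dx":0,"dy":0.1,"dz":0,"wx":0,"wy":0,"wz":0},{"hand":-1,"dx":0,"dy":0,"dz":0,"wx":0,"wy":0,"wz":0},{"hand":-1,"dx":0,"dy":0,"dz":0,"wx":0,"wy":0,"wz":0},{"hand":-1,"dx":0,"dy":0,"dz":0,"wx":0,"wy":0,"wz":0},{"hand":-1,"dx":0,"dy":0,"dz":0,"wx":0,"wy":0,"wz":0},{"hand":-1,"dx":0,"dy":0,"dz":0,"wx":0,"wy":0,"wz":0},{"hand":-1,"dx":0,"dy":0,"dz":0,"wx":0,"wy":0,"wz":0},{"hand":-1,"dx":0,"dy":0,"dz":0,"wx":0,"wy":0,"wz":0}]'
```

```text
time_s: 4.1
position: [0.4548, 0.2433, 0.0426]
tcp_rot: [[0.99, -0.144, 0.001], [-0.144, -0.99, 0.0], [0.001, -0.001, -1.0]]
force: [0.4, 1.0, 1.3]
opening: 0.415
```

```bash
python3 -m handwheel '[{"hand":-1,"dx":0,"dy":0,"dz":1,"wx":0,"wy":0,"wz":0},{"hand":-1,"dx":0,"dy":0,"dz":2,"wx":0,"wy":0,"wz":0},{"hand":-1,"dx":0,"dy":0,"dz":2,"wx":0,"wy":0,"wz":0},{"hand":-1,"dx":0,"dy":0,"dz":2,"wx":0,"wy":0,"wz":0},{"hand":-1,"dx":0,"dy":0,"dz":2,"wx":0,"wy":0,"wz":0},{"hand":-1,"dx":0,"dy":0,"dz":1,"wx":0,"wy":0,"wz":0},{"hand":-1,"dx":0,"dy":0,"dz":0,"wx":0,"wy":0,"wz":0},{"hand":-1,"dx":0,"dy":0,"dz":0,"wx":0,"wy":0,"wz":0}]'
python3 - <<'E'
from h import *
s=bot.read_state();print(s['position'],s['force'],s['moment'],s['time_s'])
snap('wrist','w3');snap('scene','sc3')
im=cv2.imread('pics/sc3.png');cv2.imwrite('pics/sc3c.png',cv2.resize(im[120:320,200:480],None,fx=2.8,fy=2.8))
E
```

```text
time_s: 4.9
position: [0.4539, 0.2429, 0.1422]
tcp_rot: [[0.99, -0.144, -0.001], [-0.144, -0.99, -0.0], [-0.001, 0.0, -1.0]]
force: [-0.2, -0.4, -2.4]
opening: 0.415
[0.453931   0.24290359 0.14220077] [-0.23876045 -0.40265533 -2.43322249] [0.03151861 0.02906648 0.01195155] 4.9
```

View pics/sc3c.png

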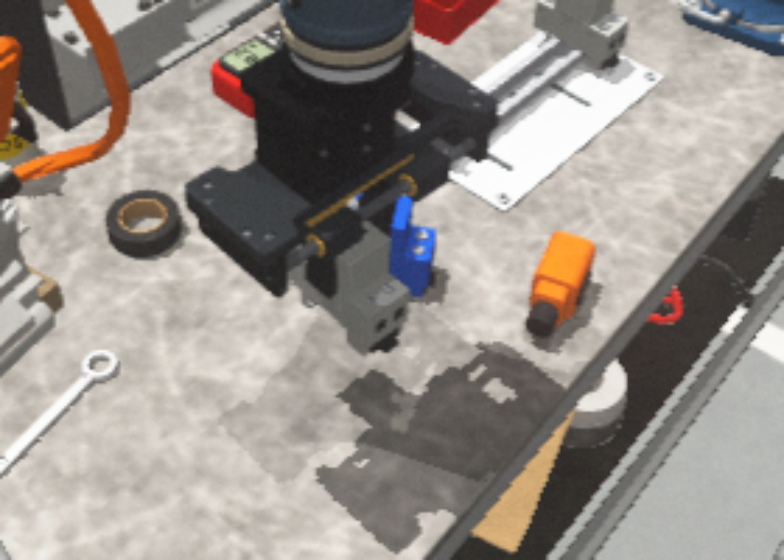

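View pics/w3.png

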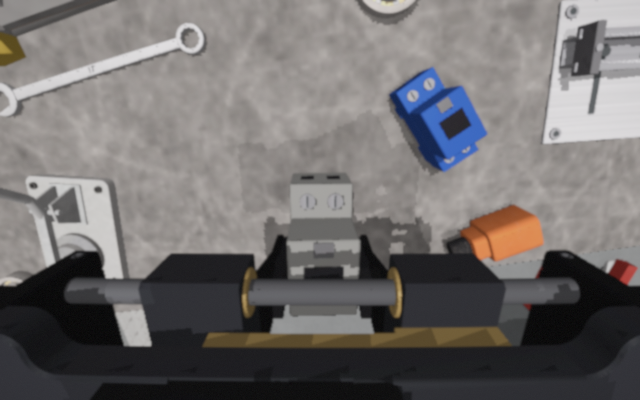

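```bash
cat > g.py <<'E'
import numpy as np
from rig import bot
ph=np.deg2rad(4.1); U=np.array([-np.cos(ph),np.sin(ph),0]);T=np.array([-np.sin(ph),-np.cos(ph),0]);Z=np.array([0,0,1.])
def Rm(th):
    c,s=np.cos(np.deg2rad(th)),np.sin(np.deg2rad(th)); return np.column_stack([U*c+Z*s,T,-U*s+Z*c])
def tcp(th,pm,world,off=(0,0,.0307)):  # TCP so that module point pm is at world
    return np.array(world)-Rm(th)@(np.array(pm)-np.array(off))
def pose(off=(0,0,.0307)):
    s=bot.read_state();R=s['tcp_rot'];x=-R[:,0];y=R[:,1];M=np.column_stack([x,y,-R[:,2]])
    th=np.degrees(np.arcsin(M[2,0]));yaw=np.degrees(np.arctan2(-M[0,1],-M[1,1]))
    o=s['position']-M@np.array(off)
    print('t',s['time_s'],'tcp',s['position'].round(4),'tilt',th.round(2),'roll',np.degrees(M[2,1]).round(2),'yaw',yaw.round(2),'F',s['force'].round(1),'M',s['moment'].round(2),'op',round(s['opening'],3))
    for n,p in dict(lip=(-.0145,0,-.0065),corner=(-.01756,0,-.0006),foot=(.014,0,-.005),footlow=(.02,0,-.012)).items(): print(n,(o+M@np.array(p)).round(4))
E
python3 - <<'E'
from g import *
pose()
print('high',tcp(20,(-.0176,0,-.0006),(.562+.0125,-.097,.024+.03)))
print('hook',tcp(20,(-.0176,0,-.0006),(.562,-.097,.024)))
E
```

```text
t 5.0 tcp [0.4536 0.2428 0.1416] tilt 0.13 roll 0.06 yaw 8.26 F [ 0.2 -0.  -2.8] M [0.04 0.05 0.01] op 0.414
lip [0.4678 0.2407 0.1043]
corner [0.4709 0.2403 0.1102]
foot [0.4396 0.2448 0.1059]
footlow [0.4337 0.2456 0.0989]
high [ 0.56868157 -0.09658293  0.08943193]
hook [ 0.55618157 -0.09658293  0.05943193]
```

```bash
python3 -m handwheel '[{"hand":-1,"dx":1.1,"dy":-2,"dz":1,"wx":0,"wy":0,"wz":0.018},{"hand":-1,"dx":1.2,"dy":-3.5,"dz":1,"wx":0,"wy":0,"wz":0.018},{"hand":-1,"dx":1.2,"dy":-4,"dz":0,"wx":0,"wy":0,"wz":0.018},{"hand":-1,"dx":1.2,"dy":-4,"dz":0,"wx":0,"wy":0,"wz":0.018},{"hand":-1,"dx":1.2,"dy":-4,"dz":0,"wx":0.0042,"wy":0.058,"wz":0},{"hand":-1,"dx":1.2,"dy":-4,"dz":0,"wx":0.0042,"wy":0.058,"wz":0},{"hand":-1,"dx":1.2,"dy":-4,"dz":0,"wx":0.0042,"wy":0.058,"wz":0},{"hand":-1,"dx":1.2,"dy":-4,"dz":-1,"wx":0.0042,"wy":0.058,"wz":0},{"hand":-1,"dx":1.2,"dy":-3,"dz":-1,"wx":0.0042,"wy":0.058,"wz":0},{"hand":-1,"dx":0.8,"dy":-1.4,"dz":-1,"wx":0.0042,"wy":0.058,"wz":0}]'
python3 -m handwheel '[{"hand":-1,"dx":0,"dy":0,"dz":0,"wx":0,"wy":0,"wz":0},{"hand":-1,"dx":0,"dy":0,"dz":0,"wx":0,"wy":0,"wz":0}]'
python3 - <<'E'
from g import *
from h import snap
pose()
snap('wrist','w4');snap('scene','sc4');snap('top','t4')
E
```

```text
time_s: 6.0
position: [0.5703, -0.0995, 0.1308]
tcp_rot: [[0.936, -0.075, -0.343], [-0.071, -0.997, 0.025], [-0.343, 0.001, -0.939]]
force: [0.2, 0.6, -2.4]
opening: 0.417
time_s: 6.2
position: [0.5685, -0.0955, 0.1308]
tcp_rot: [[0.936, -0.073, -0.344], [-0.068, -0.997, 0.027], [-0.345, -0.002, -0.939]]
force: [-0.2, 0.1, -3.4]
opening: 0.413
t 6.2 tcp [ 0.5685 -0.0955  0.1308] tilt 20.17 roll -0.09 yaw 4.19 F [-0.2  0.1 -3.4] M [-0.04 -0.32  0.02] op 0.413
lip [ 0.5693 -0.0955  0.0909]
corner [ 0.5742 -0.0959  0.0953]
foot [ 0.5432 -0.0936  0.1021]
footlow [ 0.5351 -0.093   0.0976]
```

View pics/w4.png

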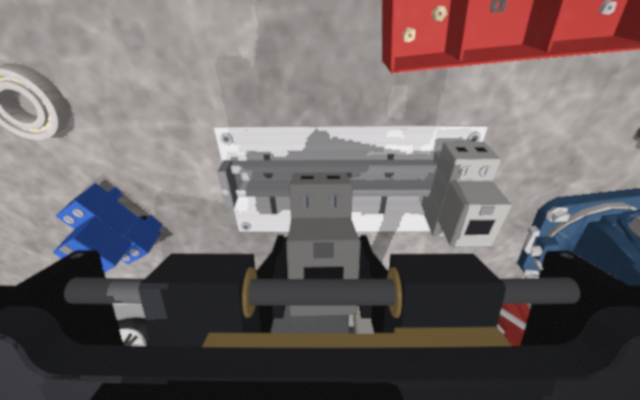

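View pics/sc4.png

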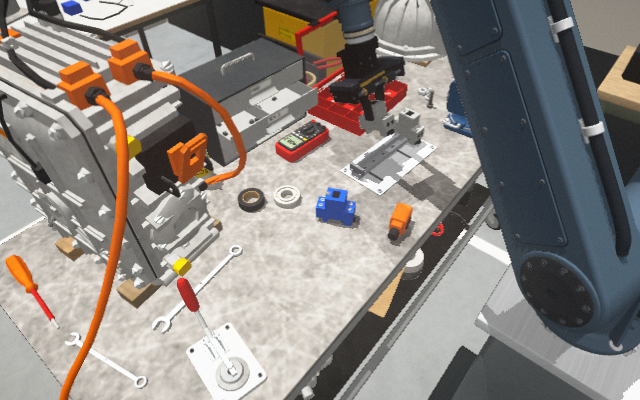

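Run:
```python
from h import *
im=cv2.imread('pics/w4.png')
cv2.imwrite('pics/w4c.png',cv2.resize(im[120:240,210:450],None,fx=3.3,fy=3.3,interpolation=cv2.INTER_CUBIC))
im=cv2.imread('pics/sc4.png')
cv2.imwrite('pics/sc4c.png',cv2.resize(im[70:200,310:470],None,fx=4.5,fy=4.5,interpolation=cv2.INTER_CUBIC))
```

```text
(no output)
```

View pics/w4c.png

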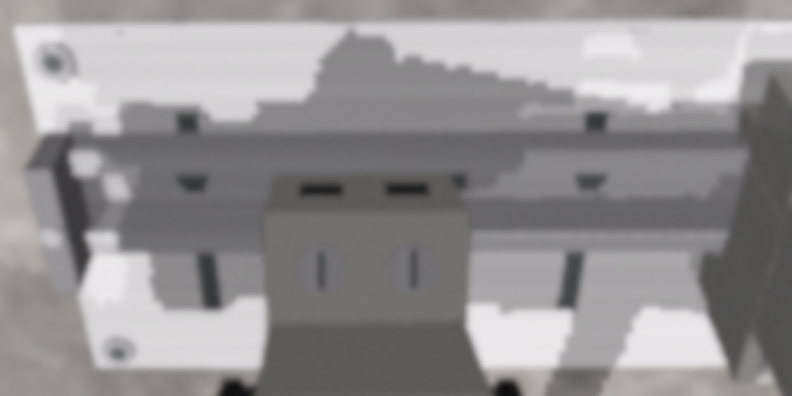

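View pics/sc4c.png

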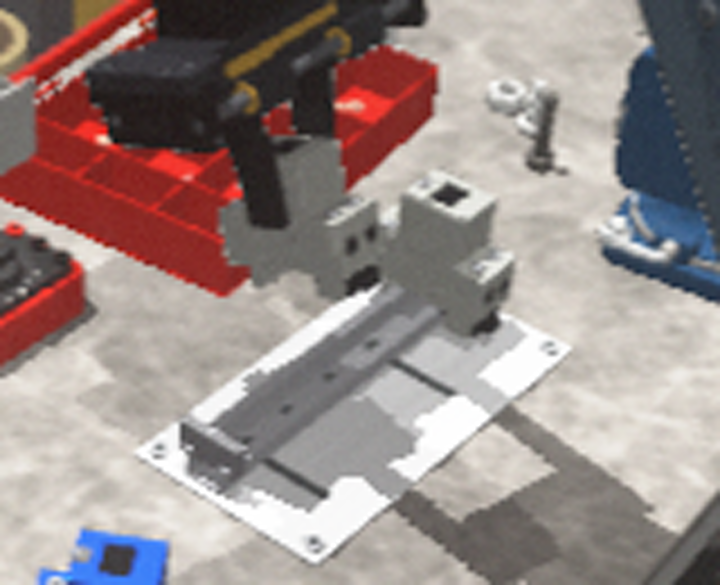

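Run:
```python
from h import *
L=load('w4')
R=cv2.Rodrigues(L['rvec'])[0];C=-R.T@L['tvec'].ravel();K=np.array([[L['fx'],0,L['cx']],[0,L['fy'],L['cy']],[0,0,1.]])
def px(u,v,z):
    u,v=210+u/3.3,120+v/3.3
    n=cv2.undistortPoints(np.array([[[u,v]]],float),K,np.array([float(L['k1']),0,0,0])).ravel()
    d=R.T@np.array([n[0],n[1],1]);return (C+d*(z-C[2])/d[2]).round(4)
for c in [(14,24),(96,366),(640,22)]: print('plate',px(*c,.004))
for c in [(130,134),(700,133),(130,246),(700,246)]: print('rail',px(*c,.024))
```

```text
plate [0.6005 0.0013 0.004 ]
plate [0.4712 0.0104 0.004 ]
plate [ 0.5883 -0.1707  0.004 ]
rail [ 0.5749 -0.0296  0.024 ]
rail [ 0.5639 -0.185   0.024 ]
rail [ 0.5373 -0.021   0.024 ]
rail [ 0.5249 -0.1902  0.024 ]
```

Run:
```python
from h import *
U=np.array([-.9974,.0715]);T=np.array([-.0715,-.9974]);O=np.array([.527,-.106])
for t in ['top0','w1','w4','sc0']:
    W=cloud(load(t)).reshape(-1,3);W=W[np.isfinite(W).all(1)]
    a=(W[:,:2]-O)@U;b=(W[:,:2]-O)@T
    m=(abs(a+.0)<.06)&(b>-.085)&(b<-.035) if t=='w4' else (abs(a)<.06)&(abs(b)<.08)
    print(t)
    for lo in np.arange(-.050,.012,.002):
        k=m&(a>=lo)&(a<lo+.002)
        print(f"{lo*1000:.0f}:{np.median(W[k,2])*1000:.0f}/{np.percentile(W[k,2],80)*1000:.0f}",end=' ')
    print()
```

```text
top0
-50:5/7 -48:5/7 -46:6/7 -44:6/8
  return _methods._mean(a, axis=axis, dtype=dtype,
  ret = ret.dtype.type(ret / rcount)
Traceback (most recent call last):
IndexError: index -1 is out of bounds for axis 0 with size 0
```

Run:
```python
from h import *
U=np.array([-.9974,.0715]);T=np.array([-.0715,-.9974]);O=np.array([.527,-.106])
for t in ['top0','w1','w4','sc0']:
    W=cloud(load(t)).reshape(-1,3);W=W[np.isfinite(W).all(1)]
    a=(W[:,:2]-O)@U;b=(W[:,:2]-O)@T
    m=(abs(a+.0)<.06)&(b>-.085)&(b<-.035) if t=='w4' else (abs(a)<.06)&(abs(b)<.08)
    print(t)
    for lo in np.arange(-.050,.012,.002):
        k=m&(a>=lo)&(a<lo+.002)
        if k.sum()>3: print(f"{lo*1000:.0f}:{np.median(W[k,2])*1000:.0f}/{np.percentile(W[k,2],80)*1000:.0f}",end=' ')
    k=m&(W[:,2]>.018)&(W[:,2]<.032);print(np.percentile(a[k],[2,10,50,90,98]).round(4),k.sum())
```

```text
top0
-50:5/7 -48:5/7 -46:6/7 -44:6/8 -40:23/24 -38:25/27 -36:25/27 -34:25/27 -32:17/24 -30:8/12 -28:9/10 -26:9/10 -24:8/10 -22:9/10 -20:8/10 -18:8/10 -16:9/11 -12:23/24 -10:25/27 -8:23/26 -6:21/25 -4:7/26 -2:5/7 0:5/7 2:6/7 4:5/7 6:5/6 8:6/8 10:5/7 [-0.0378 -0.0358 -0.0298 -0.0041 -0.0028] 322
w1
-50:4/5 -48:4/5 -46:4/5 -44:4/5 -42:4/5 -40:4/5 -38:5/24 -36:24/25 -34:24/25 -32:24/25 -30:24/25 -28:7/8 -26:7/8 -24:7/7 -22:7/8 -20:7/8 -18:7/8 -16:7/7 -14:7/7 -12:9/20 -10:310/320 -8:314/325 -6:316/330 -4:316/330 -2:309/316 0:313/327 2:315/329 4:328/334 6:333/337 8:330/334 10:328/334 [-0.0367 -0.0355 -0.0293 -0.0045 -0.0032] 1747
w4
-50:4/130 -48:4/5 -46:4/4 -44:4/4 -42:4/4 -40:4/4 -38:22/24 -36:23/24 -34:9/24 -32:24/24 -30:23/23 -22:10/10 -20:9/9 -18:6/8 -16:6/7 -14:6/7 -12:13/20 -10:17/24 -8:24/24 -6:24/25 -4:24/24 [-0.0377 -0.0371 -0.0308 -0.0054 -0.0033] 862
sc0
-38:24/25 -36:25/26 -34:25/26 -32:20/24 -30:16/22 -28:8/18 -26:8/9 -24:7/9 -22:8/10 -10:23/25 -8:11/24 -6:9/25 -4:22/25 -2:6/25 0:5/5 2:5/6 4:5/6 6:5/6 8:5/6 10:5/6 [-0.0364 -0.0348 -0.0288 -0.0027 -0.0014] 320
```

```bash
python3 -m handwheel '[{"hand":-1,"dx":0.4,"dy":0,"dz":-1,"wx":0,"wy":0,"wz":0},{"hand":-1,"dx":0,"dy":0,"dz":-1.5,"wx":0,"wy":0,"wz":0},{"hand":-1,"dx":0,"dy":0,"dz":-1.5,"wx":0,"wy":0,"wz":0},{"hand":-1,"dx":0,"dy":0,"dz":-1,"wx":0,"wy":0,"wz":0},{"hand":-1,"dx":0,"dy":0,"dz":-0.7,"wx":0,"wy":0,"wz":0},{"hand":-1,"dx":0,"dy":0,"dz":-0.5,"wx":0,"wy":0,"wz":0},{"hand":-1,"dx":0,"dy":0,"dz":-0.5,"wx":0,"wy":0,"wz":0},{"hand":-1,"dx":0,"dy":0,"dz":0,"wx":0,"wy":0,"wz":0},{"hand":-1,"dx":0,"dy":0,"dz":0,"wx":0,"wy":0,"wz":0}]'
python3 - <<'E'
from g import *
from h import snap
pose()
E
```

```text
time_s: 7.25
position: [0.5737, -0.096, 0.0657]
tcp_rot: [[0.937, -0.072, -0.341], [-0.068, -0.997, 0.025], [-0.341, 0.0, -0.94]]
force: [0.6, -0.1, -2.0]
opening: 0.418
t 7.25 tcp [ 0.5737 -0.096   0.0657] tilt 19.97 roll 0.0 yaw 4.14 F [ 0.6 -0.1 -2. ] M [ 0.05 -0.36 -0.03] op 0.418
lip [ 0.5746 -0.096   0.0258]
corner [ 0.5795 -0.0964  0.0303]
foot [ 0.5484 -0.0941  0.037 ]
footlow [ 0.5404 -0.0935  0.0324]
```

```bash
python3 -m handwheel '[{"hand":-1,"dx":0,"dy":0,"dz":-0.3,"wx":0,"wy":0,"wz":0},{"hand":-1,"dx":0,"dy":0,"dz":-0.3,"wx":0,"wy":0,"wz":0},{"hand":-1,"dx":0,"dy":0,"dz":0,"wx":0,"wy":0,"wz":0},{"hand":-1,"dx":0,"dy":0,"dz":0,"wx":0,"wy":0,"wz":0}]'
for i in 1 2 3; do python3 -m handwheel '[{"hand":-1,"dx":0,"dy":0,"dz":0,"wx":0,"wy":0,"wz":0}]'|sed -n 2,4p; done
python3 - <<'E'
from g import *
from h import snap
pose()
snap('scene','sc5');snap('wrist','w5')
import cv2
im=cv2.imread('pics/sc5.png')
cv2.imwrite('pics/sc5c.png',cv2.resize(im[70:200,310:470],None,fx=4.5,fy=4.5,interpolation=cv2.INTER_CUBIC))
pose()
E
```

```text
time_s: 7.65
position: [0.5734, -0.0958, 0.0595]
tcp_rot: [[0.937, -0.072, -0.341], [-0.068, -0.997, 0.025], [-0.342, -0.0, -0.94]]
force: [-0.9, -0.1, -2.7]
opening: 0.417
position: [0.5736, -0.0959, 0.0596]
tcp_rot: [[0.937, -0.072, -0.341], [-0.068, -0.997, 0.025], [-0.342, 0.0, -0.94]]
force: [-0.3, 0.2, -1.9]
position: [0.5735, -0.0959, 0.0596]
tcp_rot: [[0.937, -0.072, -0.341], [-0.068, -0.997, 0.025], [-0.342, -0.0, -0.94]]
force: [1.2, -0.6, -1.8]
position: [0.5736, -0.0959, 0.0597]
tcp_rot: [[0.937, -0.072, -0.341], [-0.068, -0.997, 0.025], [-0.342, -0.0, -0.94]]
force: [0.6, -0.6, -2.6]
t 7.95 tcp [ 0.5736 -0.0959  0.0597] tilt 19.98 roll -0.0 yaw 4.14 F [ 0.6 -0.6 -2.6] M [ 0.03 -0.28 -0.03] op 0.416
lip [ 0.5745 -0.096   0.0197]
corner [ 0.5794 -0.0963  0.0242]
foot [ 0.5483 -0.0941  0.0309]
footlow [ 0.5403 -0.0935  0.0264]
t 8.05 tcp [ 0.5735 -0.0959  0.0596] tilt 19.98 roll -0.0 yaw 4.14 F [-0.3  0.2 -1.8] M [ 0.08 -0.4   0.01] op 0.419
lip [ 0.5744 -0.096   0.0197]
corner [ 0.5793 -0.0963  0.0242]
foot [ 0.5482 -0.0941  0.0308]
footlow [ 0.5402 -0.0935  0.0263]
```

View pics/sc5c.png

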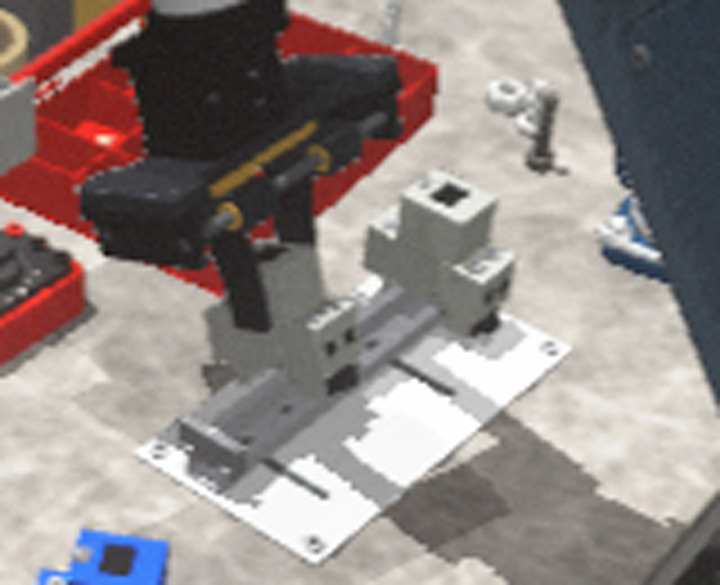

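View pics/w5.png

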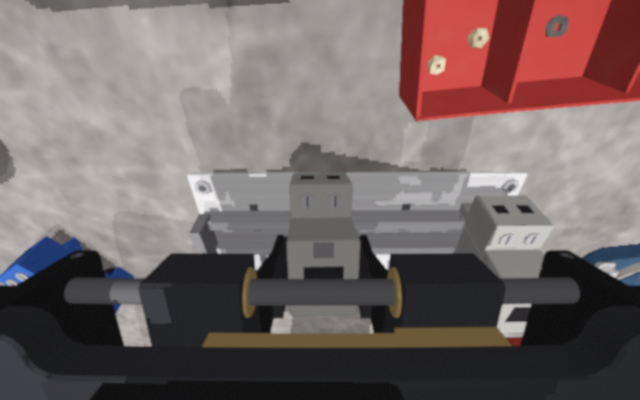

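```bash
python3 -m handwheel '[{"hand":-1,"dx":-0.3,"dy":0.02,"dz":0,"wx":0,"wy":0,"wz":0},{"hand":-1,"dx":-0.3,"dy":0.02,"dz":0,"wx":0,"wy":0,"wz":0},{"hand":-1,"dx":-0.2,"dy":0.01,"dz":0,"wx":0,"wy":0,"wz":0},{"hand":-1,"dx":0,"dy":0,"dz":0,"wx":0,"wy":0,"wz":0},{"hand":-1,"dx":0,"dy":0,"dz":0,"wx":0,"wy":0,"wz":0}]'
python3 -m handwheel '[{"hand":-1,"dx":-0.1,"dy":0.007,"dz":0,"wx":0,"wy":0,"wz":0},{"hand":-1,"dx":-0.1,"dy":0.007,"dz":0,"wx":0,"wy":0,"wz":0},{"hand":-1,"dx":0,"dy":0,"dz":0,"wx":0,"wy":0,"wz":0}]'
python3 - <<'E'
from g import *
pose()
E
```

```text
time_s: 8.55
position: [0.5655, -0.0954, 0.0596]
tcp_rot: [[0.937, -0.072, -0.341], [-0.068, -0.997, 0.025], [-0.342, -0.0, -0.94]]
force: [-0.2, -1.0, -3.2]
opening: 0.413
time_s: 8.85
position: [0.5633, -0.0952, 0.0595]
tcp_rot: [[0.937, -0.072, -0.341], [-0.068, -0.997, 0.025], [-0.342, -0.0, -0.94]]
force: [0.2, 0.1, -2.2]
opening: 0.418
t 8.85 tcp [ 0.5633 -0.0952  0.0595] tilt 20.01 roll -0.01 yaw 4.14 F [ 0.2  0.1 -2.2] M [ 0.06 -0.38  0.01] op 0.418
lip [ 0.5642 -0.0953  0.0196]
corner [ 0.5691 -0.0956  0.0241]
foot [ 0.538  -0.0934  0.0308]
footlow [ 0.53   -0.0928  0.0262]
```

```bash
for i in 1 ; do python3 -m handwheel '[{"hand":-1,"dx":-0.1,"dy":0.007,"dz":0,"wx":0,"wy":0,"wz":0},{"hand":-1,"dx":0,"dy":0,"dz":0,"wx":0,"wy":0,"wz":0}]'; done
python3 -m handwheel '[{"hand":-1,"dx":-0.1,"dy":0.007,"dz":0,"wx":0,"wy":0,"wz":0},{"hand":-1,"dx":0,"dy":0,"dz":0,"wx":0,"wy":0,"wz":0}]'
```

```text
time_s: 9.05
position: [0.5626, -0.0952, 0.0595]
tcp_rot: [[0.937, -0.072, -0.341], [-0.068, -0.997, 0.025], [-0.341, 0.0, -0.94]]
force: [0.1, -0.9, -2.5]
opening: 0.413
time_s: 9.25
position: [0.5622, -0.0952, 0.0596]
tcp_rot: [[0.938, -0.072, -0.339], [-0.068, -0.997, 0.024], [-0.34, 0.0, -0.94]]
force: [1.6, 0.4, -1.9]
opening: 0.418
```

```bash
python3 -m handwheel '[{"hand":-1,"dx":-0.1,"dy":0.007,"dz":0,"wx":0,"wy":0,"wz":0},{"hand":-1,"dx":0,"dy":0,"dz":0,"wx":0,"wy":0,"wz":0}]'; python3 -m handwheel '[{"hand":-1,"dx":0,"dy":0,"dz":0,"wx":0,"wy":0,"wz":0}]' | sed -n 4p
```

```text
time_s: 9.45
position: [0.56, -0.095, 0.0594]
tcp_rot: [[0.937, -0.072, -0.342], [-0.068, -0.997, 0.025], [-0.343, -0.0, -0.939]]
force: [0.1, -0.1, -4.0]
opening: 0.415
force: [0.7, -0.8, -3.2]
```

```bash
python3 -m handwheel '[{"hand":-1,"dx":0,"dy":0,"dz":-0.03,"wx":0,"wy":0,"wz":0},{"hand":-1,"dx":-0.05,"dy":0.003,"dz":0,"wx":0,"wy":0,"wz":0},{"hand":-1,"dx":0,"dy":0,"dz":0,"wx":0,"wy":0,"wz":0}]'
python3 - <<'E'
from g import *
from h import snap
pose()
snap('scene','sc6')
import cv2
im=cv2.imread('pics/sc6.png')
cv2.imwrite('pics/sc6c.png',cv2.resize(im[120:180,340:420],None,fx=9,fy=9,interpolation=cv2.INTER_CUBIC))
pose()
E
```

```text
time_s: 9.85
position: [0.5596, -0.0949, 0.0593]
tcp_rot: [[0.937, -0.072, -0.342], [-0.068, -0.997, 0.025], [-0.343, -0.0, -0.939]]
force: [0.1, -0.3, -2.3]
opening: 0.419
t 9.85 tcp [ 0.5596 -0.0949  0.0593] tilt 20.04 roll -0.01 yaw 4.14 F [ 0.1 -0.3 -2.3] M [-0.   -0.31 -0.07] op 0.419
lip [ 0.5605 -0.095   0.0193]
corner [ 0.5654 -0.0953  0.0238]
foot [ 0.5343 -0.0931  0.0305]
footlow [ 0.5263 -0.0925  0.026 ]
t 9.9 tcp [ 0.5597 -0.0949  0.0593] tilt 20.02 roll -0.01 yaw 4.14 F [ 0.8  0.2 -3. ] M [-0.04 -0.33 -0.  ] op 0.417
lip [ 0.5606 -0.095   0.0194]
corner [ 0.5655 -0.0953  0.0239]
foot [ 0.5344 -0.0931  0.0306]
footlow [ 0.5264 -0.0925  0.026 ]
```

View pics/sc6c.png

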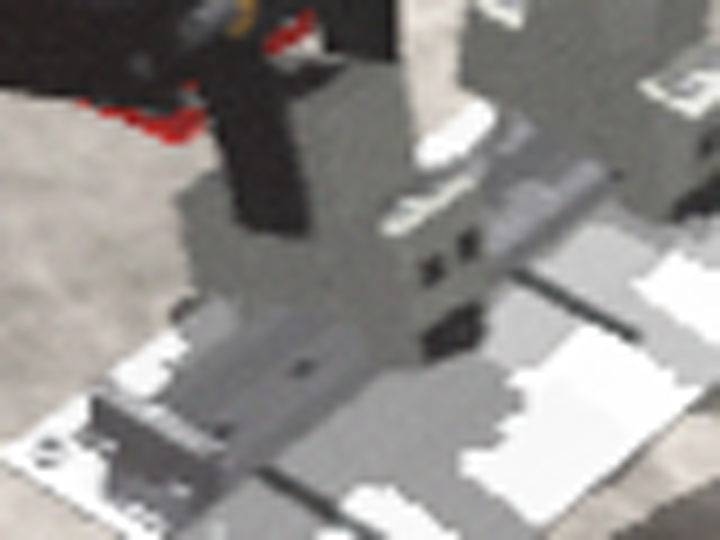

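```bash
python3 -m handwheel '[{"hand":-1,"dx":-0.05,"dy":0.003,"dz":0,"wx":0,"wy":0,"wz":0},{"hand":-1,"dx":0,"dy":0,"dz":0,"wx":0,"wy":0,"wz":0}]';python3 -m handwheel '[{"hand":-1,"dx":-0.05,"dy":0.003,"dz":0,"wx":0,"wy":0,"wz":0},{"hand":-1,"dx":0,"dy":0,"dz":0,"wx":0,"wy":0,"wz":0}]'
```

```text
time_s: 10.1
position: [0.5594, -0.0949, 0.0593]
tcp_rot: [[0.937, -0.072, -0.341], [-0.068, -0.997, 0.025], [-0.342, -0.0, -0.94]]
force: [0.4, 0.8, -2.2]
opening: 0.413
time_s: 10.3
position: [0.5591, -0.095, 0.0593]
tcp_rot: [[0.937, -0.072, -0.341], [-0.068, -0.997, 0.025], [-0.342, 0.0, -0.94]]
force: [0.4, 0.1, -2.8]
opening: 0.419
```

```bash
python3 -m handwheel '[{"hand":-1,"dx":-0.05,"dy":0.003,"dz":0,"wx":0,"wy":0,"wz":0},{"hand":-1,"dx":0,"dy":0,"dz":0,"wx":0,"wy":0,"wz":0}]'
python3 - <<'E'
from g import *
pose()
E
```

```text
time_s: 10.5
position: [0.5588, -0.095, 0.0593]
tcp_rot: [[0.938, -0.072, -0.34], [-0.068, -0.997, 0.025], [-0.341, 0.0, -0.94]]
force: [0.4, 0.2, -2.6]
opening: 0.417
t 10.5 tcp [ 0.5588 -0.095   0.0593] tilt 19.94 roll 0.0 yaw 4.14 F [ 0.4  0.2 -2.6] M [ 0.02 -0.5  -0.02] op 0.417
lip [ 0.5598 -0.095   0.0194]
corner [ 0.5646 -0.0954  0.0239]
foot [ 0.5336 -0.0931  0.0305]
footlow [ 0.5256 -0.0926  0.026 ]
```

```bash
python3 -m handwheel '[{"hand":-1,"dx":-0.05,"dy":0.003,"dz":0,"wx":0,"wy":0,"wz":0},{"hand":-1,"dx":0,"dy":0,"dz":0,"wx":0,"wy":0,"wz":0}]'
python3 - <<'E'
from g import *
pose()
E
```

```text
time_s: 10.7
position: [0.5586, -0.0949, 0.0593]
tcp_rot: [[0.938, -0.072, -0.34], [-0.068, -0.997, 0.025], [-0.34, 0.0, -0.94]]
force: [1.5, 0.3, -3.3]
opening: 0.415
t 10.7 tcp [ 0.5586 -0.0949  0.0593] tilt 19.91 roll 0.0 yaw 4.14 F [ 1.5  0.3 -3.3] M [ 0.01 -0.67  0.01] op 0.415
lip [ 0.5595 -0.095   0.0194]
corner [ 0.5644 -0.0954  0.0239]
foot [ 0.5333 -0.0931  0.0305]
footlow [ 0.5253 -0.0925  0.026 ]
```

```bash
python3 -m handwheel '[{"hand":-1,"dx":-0.05,"dy":0.003,"dz":0,"wx":0,"wy":0,"wz":0},{"hand":-1,"dx":0,"dy":0,"dz":0,"wx":0,"wy":0,"wz":0}]'
python3 - <<'E'
from g import *
pose()
E
```

```text
time_s: 10.9
position: [0.5583, -0.095, 0.0593]
tcp_rot: [[0.938, -0.072, -0.339], [-0.068, -0.997, 0.024], [-0.34, 0.0, -0.94]]
force: [2.2, 2.0, -2.8]
opening: 0.415
t 10.9 tcp [ 0.5583 -0.095   0.0593] tilt 19.88 roll 0.01 yaw 4.14 F [ 2.2  2.  -2.8] M [ 0.03 -0.86  0.02] op 0.415
lip [ 0.5593 -0.0951  0.0194]
corner [ 0.5641 -0.0954  0.0239]
foot [ 0.533  -0.0932  0.0305]
footlow [ 0.525  -0.0926  0.0259]
```

Run:
```python
from g import *
prev=None
for th in range(20,-1,-2):
    xT=-.0184+.0025*np.sin(np.deg2rad(th)); zT=-.0006*th/20
    p=tcp(th,(xT,0,zT),(.5648,-.095,.024))
    print(th,p.round(4),None if prev is None else ((p-prev)*100).round(3)); prev=p
```

```text
20 [ 0.559  -0.0946  0.0594] None
18 [ 0.5577 -0.0945  0.0592] [-0.133  0.01  -0.025]
16 [ 0.5564 -0.0944  0.0589] [-0.132  0.009 -0.03 ]
14 [ 0.5551 -0.0943  0.0585] [-0.13   0.009 -0.035]
12 [ 0.5538 -0.0942  0.0581] [-0.129  0.009 -0.04 ]
10 [ 0.5525 -0.0941  0.0576] [-0.127  0.009 -0.045]
8 [ 0.5513 -0.094   0.0572] [-0.126  0.009 -0.05 ]
6 [ 0.55   -0.0939  0.0566] [-0.124  0.009 -0.054]
4 [ 0.5488 -0.0939  0.056 ] [-0.122  0.009 -0.059]
2 [ 0.5476 -0.0938  0.0554] [-0.119  0.009 -0.064]
0 [ 0.5464 -0.0937  0.0547] [-0.117  0.008 -0.068]
```

```bash
python3 -m handwheel '[{"hand":-1,"dx":-0.13,"dy":0.01,"dz":-0.025,"wx":-0.0025,"wy":-0.035,"wz":0},{"hand":-1,"dx":-0.13,"dy":0.009,"dz":-0.03,"wx":-0.0025,"wy":-0.035,"wz":0},{"hand":-1,"dx":0,"dy":0,"dz":0,"wx":0,"wy":0,"wz":0}]' |sed -n 1,4p
python3 - <<'E'
from g import *
pose()
E
```

```text
time_s: 11.2
position: [0.5545, -0.0945, 0.059]
tcp_rot: [[0.959, -0.073, -0.274], [-0.07, -0.997, 0.02], [-0.275, -0.0, -0.962]]
force: [2.0, 1.2, -3.3]
t 11.2 tcp [ 0.5545 -0.0945  0.059 ] tilt 15.94 roll -0.02 yaw 4.16 F [ 2.   1.2 -3.3] M [ 0.14 -0.68 -0.03] op 0.41
lip [ 0.5582 -0.0947  0.0192]
corner [ 0.5628 -0.0951  0.0241]
foot [ 0.5313 -0.0928  0.0285]
footlow [ 0.5236 -0.0922  0.0234]
```

Run:
```python
from g import *
from h import *
snap('wrist','w7')
a=cv2.imread('pics/w3.png')[150:300,260:380];b=cv2.imread('pics/w5.png')[150:300,260:380];c=cv2.imread('pics/w7.png')[150:300,260:380]
cv2.imwrite('pics/cmp7.png',cv2.resize(np.hstack([a,b,c]),None,fx=2.2,fy=2.2,interpolation=cv2.INTER_CUBIC))
```

```text
(no output)
```

View pics/cmp7.png

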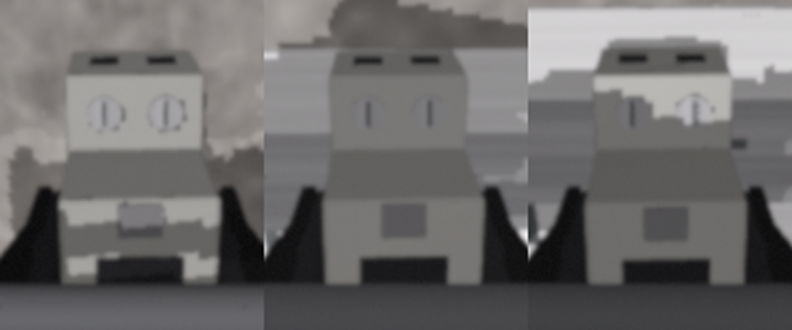

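```bash
python3 -m handwheel '[{"hand":-1,"dx":-0.05,"dy":0.004,"dz":-0.035,"wx":-0.0025,"wy":-0.035,"wz":0},{"hand":-1,"dx":-0.1,"dy":0.009,"dz":-0.04,"wx":-0.0025,"wy":-0.035,"wz":0},{"hand":-1,"dx":0,"dy":0,"dz":0,"wx":0,"wy":0,"wz":0}]' |sed -n 1,4p
python3 - <<'E'
from g import *
pose()
E
```

```text
time_s: 11.55
position: [0.5523, -0.0945, 0.0583]
tcp_rot: [[0.975, -0.072, -0.209], [-0.071, -0.997, 0.015], [-0.209, -0.0, -0.978]]
force: [-0.2, -0.2, -1.4]
t 11.55 tcp [ 0.5523 -0.0945  0.0583] tilt 12.08 roll -0.01 yaw 4.14 F [-0.2 -0.2 -1.4] M [ 0.02 -0.11 -0.01] op 0.416
lip [ 0.5587 -0.0949  0.0189]
corner [ 0.5629 -0.0953  0.024 ]
foot [ 0.5312 -0.093   0.0263]
footlow [ 0.5239 -0.0924  0.0207]
```

```bash
python3 -m handwheel '[{"hand":-1,"dx":-0.12,"dy":0.009,"dz":-0.045,"wx":-0.0025,"wy":-0.035,"wz":0},{"hand":-1,"dx":-0.12,"dy":0.009,"dz":-0.05,"wx":-0.0025,"wy":-0.035,"wz":0},{"hand":-1,"dx":0,"dy":0,"dz":0,"wx":0,"wy":0,"wz":0}]' |sed -n 1,4p
python3 - <<'E'
from g import *
pose()
E
```

```text
time_s: 11.85
position: [0.5498, -0.0941, 0.057]
tcp_rot: [[0.987, -0.072, -0.14], [-0.071, -0.997, 0.011], [-0.141, -0.001, -0.99]]
force: [-0.7, 0.6, -2.9]
t 11.85 tcp [ 0.5498 -0.0941  0.057 ] tilt 8.1 roll -0.04 yaw 4.15 F [-0.7  0.6 -2.9] M [0.02 0.03 0.02] op 0.414
lip [ 0.5589 -0.0948  0.0181]
corner [ 0.5628 -0.095   0.0235]
foot [ 0.531  -0.0927  0.0236]
footlow [ 0.5241 -0.0922  0.0175]
```

```bash
python3 -m handwheel '[{"hand":-1,"dx":-0.12,"dy":0.009,"dz":-0.055,"wx":-0.0025,"wy":-0.035,"wz":0},{"hand":-1,"dx":0,"dy":0,"dz":0,"wx":0,"wy":0,"wz":0}]' |sed -n 1,4p
python3 - <<'E'
from g import *
from h import *
pose()
snap('wrist','w8');snap('scene','sc8')
a=cv2.imread('pics/w3.png')[150:300,260:380];b=cv2.imread('pics/w5.png')[150:300,260:380];c=cv2.imread('pics/w8.png')[150:300,260:380]
cv2.imwrite('pics/cmp8.png',cv2.resize(np.hstack([a,b,c]),None,fx=2.2,fy=2.2,interpolation=cv2.INTER_CUBIC))
im=cv2.imread('pics/sc8.png')
cv2.imwrite('pics/sc8c.png',cv2.resize(im[110:180,340:430],None,fx=8,fy=8,interpolation=cv2.INTER_CUBIC))
E
```

```text
time_s: 12.05
position: [0.5487, -0.094, 0.0562]
tcp_rot: [[0.992, -0.072, -0.106], [-0.072, -0.997, 0.008], [-0.107, -0.001, -0.994]]
force: [-1.6, 0.1, -3.0]
t 12.05 tcp [ 0.5487 -0.094   0.0562] tilt 6.12 roll -0.04 yaw 4.14 F [-1.6  0.1 -3. ] M [0.04 0.2  0.07] op 0.409
lip [ 0.5591 -0.0948  0.0176]
corner [ 0.5628 -0.095   0.0232]
foot [ 0.531  -0.0927  0.0222]
footlow [ 0.5243 -0.0922  0.0159]
```

View pics/cmp8.png

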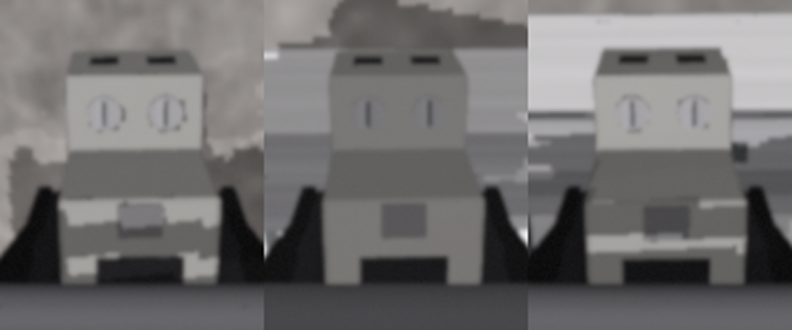

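View pics/sc8c.png

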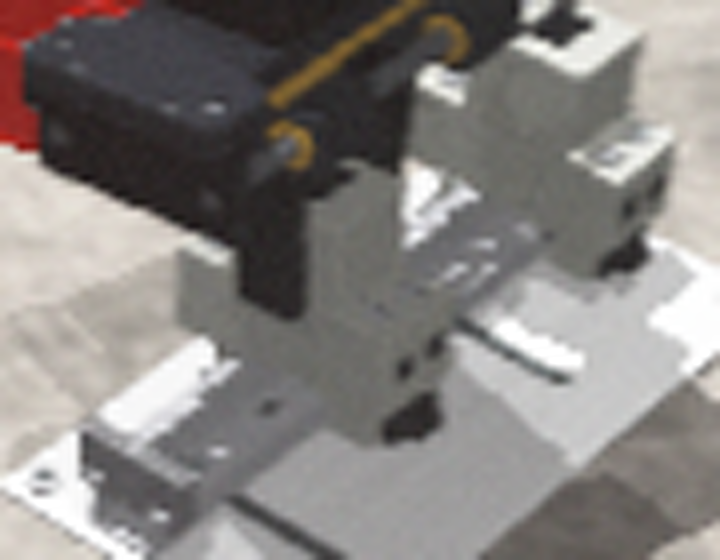

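```bash
python3 -m handwheel '[{"hand":-1,"dx":-0.1,"dy":0.009,"dz":-0.06,"wx":-0.0025,"wy":-0.035,"wz":0},{"hand":-1,"dx":-0.1,"dy":0.009,"dz":-0.065,"wx":-0.0025,"wy":-0.035,"wz":0},{"hand":-1,"dx":0,"dy":0,"dz":0,"wx":0,"wy":0,"wz":0}]' |sed -n 1,4p
python3 - <<'E'
from g import *
pose()
E
```

```text
time_s: 12.45
position: [0.5469, -0.0937, 0.055]
tcp_rot: [[0.997, -0.072, -0.036], [-0.072, -0.997, 0.004], [-0.036, -0.001, -0.999]]
force: [-0.6, 0.3, -2.1]
t 12.45 tcp [ 0.5469 -0.0937  0.055 ] tilt 2.05 roll -0.06 yaw 4.15 F [-0.6  0.3 -2.1] M [0.04 0.02 0.01] op 0.412
lip [ 0.56   -0.0946  0.0173]
corner [ 0.5632 -0.0949  0.023 ]
foot [ 0.5316 -0.0926  0.0198]
footlow [ 0.5254 -0.0921  0.013 ]
```

```bash
python3 -m handwheel '[{"hand":-1,"dx":-0.1,"dy":0.008,"dz":-0.05,"wx":-0.0025,"wy":-0.035,"wz":0},{"hand":-1,"dx":0,"dy":0,"dz":0,"wx":0,"wy":0,"wz":0},{"hand":-1,"dx":0,"dy":0,"dz":0,"wx":0,"wy":0,"wz":0}]' |sed -n 1,4p
python3 - <<'E'
from g import *
from h import *
pose()
snap('wrist','w9');snap('scene','sc9')
a=cv2.imread('pics/w3.png')[150:300,260:380];b=cv2.imread('pics/w5.png')[150:300,260:380];c=cv2.imread('pics/w9.png')[150:300,260:380]
cv2.imwrite('pics/cmp9.png',cv2.resize(np.hstack([a,b,c]),None,fx=2.2,fy=2.2,interpolation=cv2.INTER_CUBIC))
im=cv2.imread('pics/sc9.png')
cv2.imwrite('pics/sc9c.png',cv2.resize(im[110:180,340:430],None,fx=8,fy=8,interpolation=cv2.INTER_CUBIC))
E
```

```text
time_s: 12.75
position: [0.5475, -0.0942, 0.0548]
tcp_rot: [[0.997, -0.072, 0.002], [-0.072, -0.997, 0.0], [0.002, -0.0, -1.0]]
force: [-0.3, 0.2, -2.7]
t 12.75 tcp [ 0.5475 -0.0942  0.0548] tilt -0.09 roll -0.01 yaw 4.14 F [-0.3  0.2 -2.7] M [0.06 0.16 0.01] op 0.411
lip [ 0.562  -0.0952  0.0176]
corner [ 0.565  -0.0954  0.0235]
foot [ 0.5336 -0.0932  0.0191]
footlow [ 0.5276 -0.0927  0.012 ]
```

View pics/cmp9.png

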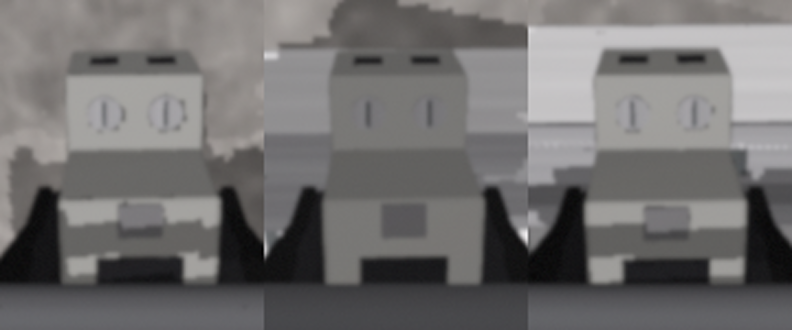

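View pics/sc9c.png

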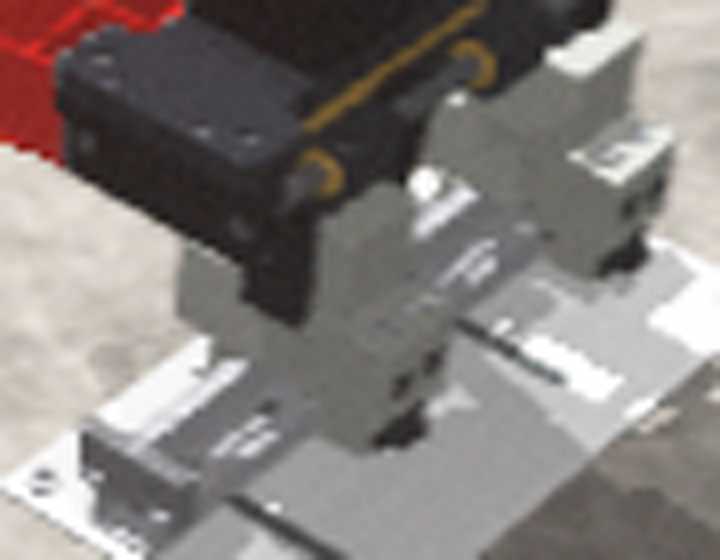

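```bash
python3 -m handwheel '[{"hand":-1,"dx":0,"dy":0,"dz":-0.05,"wx":0,"wy":0,"wz":0},{"hand":-1,"dx":0,"dy":0,"dz":-0.05,"wx":0,"wy":0,"wz":0},{"hand":-1,"dx":0,"dy":0,"dz":0,"wx":0,"wy":0,"wz":0}]'|sed -n 1,4p
python3 - <<'E'
from g import *
pose()
E
```

```text
time_s: 13.15
position: [0.5476, -0.0942, 0.0545]
tcp_rot: [[0.997, -0.072, 0.004], [-0.072, -0.997, -0.0], [0.004, 0.0, -1.0]]
force: [-1.0, -0.3, 3.2]
t 13.15 tcp [ 0.5476 -0.0942  0.0545] tilt -0.2 roll 0.01 yaw 4.13 F [-1.  -0.3  3.2] M [ 0.09  0.16 -0.  ] op 0.412
lip [ 0.5622 -0.0952  0.0173]
corner [ 0.5653 -0.0954  0.0232]
foot [ 0.5338 -0.0932  0.0187]
footlow [ 0.5279 -0.0927  0.0117]
```

```bash
python3 -m handwheel '[{"hand":-1,"dx":0,"dy":0,"dz":0.1,"wx":0,"wy":0,"wz":0},{"hand":0,"dx":0,"dy":0,"dz":0,"wx":0,"wy":0,"wz":0},{"hand":0.5,"dx":0,"dy":0,"dz":0,"wx":0,"wy":0,"wz":0},{"hand":0.5,"dx":0,"dy":0,"dz":0,"wx":0,"wy":0,"wz":0},{"hand":0.5,"dx":0,"dy":0,"dz":0,"wx":0,"wy":0,"wz":0},{"hand":0.5,"dx":0,"dy":0,"dz":0,"wx":0,"wy":0,"wz":0},{"hand":0.5,"dx":0,"dy":0,"dz":0,"wx":0,"wy":0,"wz":0}]'
python3 - <<'E'
from h import *
snap('wrist','w10')
E
```

```text
time_s: 13.85
position: [0.5468, -0.094, 0.0547]
tcp_rot: [[0.997, -0.072, 0.002], [-0.072, -0.997, 0.0], [0.002, -0.0, -1.0]]
force: [-0.9, -1.0, -1.1]
opening: 0.742
```

View pics/w10.png

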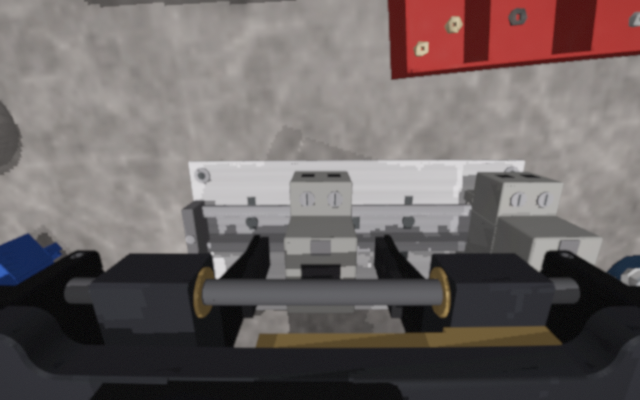

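Fingers are clear of the module (x≈265 and 385 against its sides at 287 and 355). Straight up and then back.

```bash
python3 -m handwheel '[{"hand":0.5,"dx":0,"dy":0,"dz":1,"wx":0,"wy":0,"wz":0},{"hand":0.5,"dx":0,"dy":0,"dz":2,"wx":0,"wy":0,"wz":0},{"hand":0.5,"dx":0,"dy":0,"dz":3,"wx":0,"wy":0,"wz":0},{"hand":0.5,"dx":0,"dy":0,"dz":4,"wx":0,"wy":0,"wz":0},{"hand":0.5,"dx":0,"dy":0,"dz":4,"wx":0,"wy":0,"wz":0},{"hand":0.5,"dx":0,"dy":0,"dz":4,"wx":0,"wy":0,"wz":0},{"hand":0.5,"dx":-1,"dy":-4,"dz":0,"wx":0,"wy":0,"wz":0},{"hand":0.5,"dx":-1,"dy":-4,"dz":0,"wx":0,"wy":0,"wz":0},{"hand":0.5,"dx":-1,"dy":-4,"dz":0,"wx":0,"wy":0,"wz":0},{"hand":0.5,"dx":-1,"dy":-4,"dz":0,"wx":0,"wy":0,"wz":0}]'|sed -n 1,2p
python3 -m handwheel '[{"hand":0.5,"dx":-1,"dy":-4,"dz":0,"wx":0,"wy":0,"wz":0},{"hand":0.5,"dx":-1,"dy":-4,"dz":0,"wx":0,"wy":0,"wz":0},{"hand":0.5,"dx":0,"dy":-4,"dz":0,"wx":0,"wy":0,"wz":0},{"hand":0.5,"dx":0,"dy":-4,"dz":0,"wx":0,"wy":0,"wz":0},{"hand":0.5,"dx":0,"dy":0,"dz":0,"wx":0,"wy":0,"wz":0},{"hand":0.5,"dx":0,"dy":0,"dz":0,"wx":0,"wy":0,"wz":0}]'|sed -n 1,2p
python3 - <<'E'
from h import *
snap('scene','sc11');snap('top','t11')
im=cv2.imread('pics/sc11.png');cv2.imwrite('pics/sc11c.png',cv2.resize(im[90:200,330:450],None,fx=5.4,fy=5.4,interpolation=cv2.INTER_CUBIC))
O=np.array([.5469,-.094]);U=np.array([-.9974,.0715]);T=np.array([-.0715,-.9974])
for t in ['sc11','t11']:
    W=cloud(load(t)).reshape(-1,3);W=W[np.isfinite(W).all(1)]
    a=(W[:,:2]-O)@U;b=(W[:,:2]-O)@T
    m=(abs(a)<.05)&(abs(b)<.02)
    for n,k in [('nose',m&(W[:,2]>.082)&(W[:,2]<.096)),('farledge',m&(W[:,2]>.049)&(W[:,2]<.062)&(a<-.023)),('nearledge',m&(W[:,2]>.049)&(W[:,2]<.062)&(a>.023))]:
        if k.sum()>5: 
            A=np.c_[a[k],b[k],np.ones(k.sum())];c=np.linalg.lstsq(A,W[k,2],rcond=None)[0]
            print(t,n,k.sum(),'z',np.median(W[k,2]).round(4),'a',a[k].min().round(4),a[k].max().round(4),'b',b[k].min().round(4),b[k].max().round(4),'slope deg',np.degrees(c[:2]).round(1))
E
```

```text
time_s: 14.9
position: [0.5062, -0.2552, 0.2358]
time_s: 15.5
position: [0.4862, -0.4145, 0.2348]
sc11 nose 203 z 0.0886 a -0.022 0.0224 b -0.0199 0.0179 slope deg [-2.7  2.2]
sc11 farledge 40 z 0.0559 a -0.0453 -0.024 b -0.02 0.0087 slope deg [-3.2  4.1]
sc11 nearledge 92 z 0.0565 a 0.0232 0.0419 b -0.0194 0.0165 slope deg [-9.1  3. ]
t11 nose 209 z 0.0889 a -0.022 0.0199 b -0.0186 0.0171 slope deg [0.2 1.3]
t11 farledge 56 z 0.0564 a -0.0424 -0.0236 b -0.018 0.0176 slope deg [7.  4.3]
t11 nearledge 88 z 0.0571 a 0.023 0.0401 b -0.0182 0.0182 slope deg [-3.8  1.6]
```

View pics/sc11c.png

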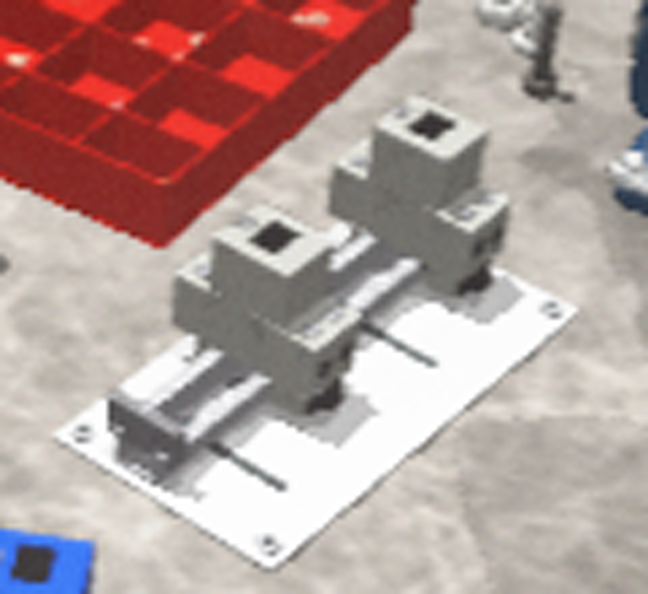

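View pics/t11.png

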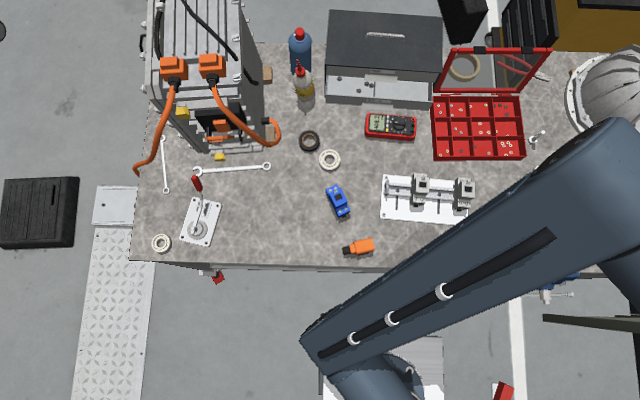

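Run:
```python
from h import *
U=np.array([-.9974,.0715]);T=np.array([-.0715,-.9974])
for t in ['sc11','t11']:
  W=cloud(load(t)).reshape(-1,3);W=W[np.isfinite(W).all(1)]
  for nm,O in [('mine',np.array([.5473,-.094])),('fitted',np.array([.5378,-.216]))]:
    a=(W[:,:2]-O)@U;b=(W[:,:2]-O)@T
    f=lambda lo,hi,z0,z1:(a>lo)&(a<hi)&(abs(b)<.014)&(W[:,2]>z0)&(W[:,2]<z1)
    for n,k in [('nose far',f(-.019,-.005,.07,.1)),('nose near',f(.005,.019,.07,.1)),('far',f(-.04,-.026,.045,.066)),('near',f(.026,.04,.045,.066))]:
        print(t,nm,n,k.sum(),(np.mean(W[k,2])*1000).round(2) if k.sum() else '', (np.std(W[k,2])*1000/max(1,k.sum())**.5).round(2) if k.sum() else '')
```

```text
sc11 mine nose far 38 89.18 0.19
sc11 mine nose near 39 88.81 0.14
sc11 mine far 14 57.58 0.4
sc11 mine near 43 56.83 0.32
sc11 fitted nose far 29 89.66 0.21
sc11 fitted nose near 34 88.87 0.24
sc11 fitted far 16 57.69 0.33
sc11 fitted near 34 57.09 0.27
t11 mine nose far 53 88.83 0.24
t11 mine nose near 55 89.1 0.25
t11 mine far 32 57.13 0.35
t11 mine near 55 57.17 0.36
t11 fitted nose far 51 89.53 0.27
t11 fitted nose near 54 87.87 0.54
t11 fitted far 35 57.19 0.34
t11 fitted near 60 56.77 0.49
```

The loose module is level, and its height matches the fitted module's to within the noise. Nothing else has moved, and the arm is clear.

```bash
python3 -c "
from rig import hand_in,bot
s=bot.read_state();print(s['time_s'],s['force'].round(1));print(hand_in())"
```

```text
15.6 [0.5 1.  0.6]
the job is handed in; nothing more can be done
None
```

The relay module is on the free length of the rail, seated level and released, and I handed the job in at 15.6 s. I gripped it by its nose and tilted it 20°. I slid the lip under the far edge until the leg touched at about 2 N, then rocked it down until the contact force fell away.

**Last checks:**
- **Seating:** a light press, about 6 N more on the wrist reading, moved it only 0.3 mm, so it sits on the rail.
- **Level and height:** after release, its nose and ledges in two depth views matched the already fitted module to about 1 mm (nose near 89 mm, ledges near 57 mm). Its far and near sides differed by no more than 0.8 mm, about the noise.
- **Surroundings:** the blue look-alike, plug, bearing and spanner look unmoved in the top view. The arm is clear, and no wrist reading passed about 5 N.

**What disagreed or was not seen:**
- **Rail position:** my first camera estimates of it differed by up to 8 mm. Depth profiles and then feeling the edge settled it at about 20 mm beyond the marked point.
- **Slip and catch:** the module turned about 2° in the grip while hooking and mostly came back. The lip also caught briefly on the edge on the way in (under 2 N) and passed once I lowered it 0.3 mm.
- **Foot click:** I did not see the foot click. I infer it from the module lying level at full depth and the drop in force.

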